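# Clamp a circuit board under the ratchet hold-down arm

## Task

The hold-down arm of the board clamp is propped up by its ratchet. Press the broad tail plate of the pawl fully down to free the pawl from the teeth, push the arm by its cross bar all the way down onto the circuit board, then press the round stud on the pawl's nose fully down so that the arm is locked. Only press and push with the fingers: do not pinch or lift anything, do not raise the arm, and leave the board and the loose things around it where they are.

Things in the scene. Friction and masses are not known exactly. Their poses are not given: they have to be found in the camera images.
- clamp: Board clamp bolted to the bench: aluminium base plate 320 x 120 x 12 mm. Origin: middle of the plate's underside, on the bench. Its x axis runs lengthwise, from the arm's cross bar (-x end, where the board lies) to the pawl's tail plate (+x end); y is across, parallel to the hinge axes; z up. Two dark steel cheeks at y = +-12 to 17 mm, up to 80 mm high from x = 10 to 100 mm (123 mm high at the pawl pivot), carry the arm and the pawl. The clamp's position and heading vary.
- holddown_hinge (a point): Hinge axis of the hold-down arm, fixed in the clamp, 75 mm above the bench; the axis is the clamp's y.
- holddown_bar (a point): Centre of the arm's cross bar: a black round bar, diameter 18 mm, 56 mm long along the clamp's y, at the free end of the arm, 160 mm from the hinge axis. It swings in the clamp's vertical x-z plane: with joint value a it lies 160*cos(a) mm from the hinge towards the clamp's -x and 160*sin(a) mm above the hinge. Push it from above along that arc; the bar's top is 9 mm above this point at every angle.
- holddown (a joint): Angle of the hold-down arm in rad: 0 = fully down (level, against its stop, rubber foot on the board's chip), larger = raised. Starts at about 0.62 to 0.67. While the pawl is engaged its tooth blocks the arm in both directions, apart from up to about 0.05 rad of play either way. With the pawl free the hinge is stiff: the arm stays where it is left and takes 2 to 5 N on the bar to push down.
- pawl_tail (a point): Centre of the top face of the pawl's tail: a broad square steel plate 36 x 36 mm, 6 mm thick, 52 mm from the pawl's pivot towards the clamp's +x; 134 mm above the bench while engaged. Pressing it down by 17 mm (about 2 to 3 N) frees the pawl.
- pawl_nose (a point): Centre of the top of the pawl's nose: a round steel stud, diameter 20 mm, standing above the toothed wheel, 50 mm from the pawl's pivot towards the clamp's -x; 138 mm above the bench while engaged, about 154 mm when free. Pressing it down to 138 mm (about 2 to 3 N) engages the pawl.
- pawl (a joint): Angle of the pawl, a see-saw in rad: 0 = engaged, its tooth 7 mm deep between the wheel's teeth (start); 0.32 = free, against its stop; the teeth clear one another above about 0.17. Friction keeps it where it is left. It can only be fully engaged when the arm stands with a gap under the pawl's tooth, as it does fully down (arm 0); there it then lets the arm rise by less than 0.04.
- board: Loose green circuit board, 100 x 80 x 2 mm, with a 28 x 28 mm black chip in the middle, on the clamp's four brass posts between locating pins, 100 mm from the clamp's origin towards its -x; origin at the middle of its underside, 22 mm above the bench. To be left in place.
- spool: Bystander: grey wire spool, diameter 54, 42 mm high, standing beside the clamp; origin at the middle of its underside.
- flux_bottle: Bystander: small white bottle, diameter 32, 65 mm high, standing beside the clamp; origin at the middle of its underside.
- screwdriver: Bystander: screwdriver 160 mm long with black handle, lying beside the clamp.
- heat_sink: Bystander: finned aluminium heat sink 36 x 36 x 20 mm, beside the clamp; origin at the middle of its underside.
- spare_board: Bystander: a second green circuit board of the same kind, lying on the bench away from the clamp.
- parts_tray: Bystander: black divided tray 130 x 90 x 28 mm away from the clamp.
- tip_pot: Bystander: steel pot, diameter 60, 45 mm high, away from the clamp.
There are look-alikes about, which are no part of the job. What is shaped like the board but blue or red is not meant.

How it is judged:
By the outcome, as a careful person would: the job done as asked, in the order asked, and still so for the second after the job is handed in, with the robot touching nothing.
It also fails if it takes over 48 s, if anything falls off the work surface, if the arm or the gripper's body presses on something with over 40 N, if the wrist force passes 120 N, or if a joint passes its speed limit or range.

## Robot

A 6-joint arm with a two-finger parallel gripper is mounted at the origin on the work surface. World frame = base frame: x ahead of the robot, y to its left, z up, the work surface at z = 0. Lengths are in m, angles in rad, forces in N, time in s.
With the tool pointing down it reaches from about 0.375 to 0.75 m from the base axis. Payload 9 kg.
Tool frame: the origin (TCP) lies at the very end of the fingers, on their centre line; the grasp point (between the pads) lies 19 mm behind it; y points along the fingers, z is the direction in which the jaws open and shut, and the axes are right-handed (so a half turn about y gives the same grasp; the last joint's range is limited). The gripper opens to 85 mm and grips with 20 to 120 N. Pads are 22 mm wide; open, the fingers measure 114 mm over their backs; the gripper's body (76 mm by 85 mm) begins 54 mm behind the grasp point. The pads swing forward as they close: fully open they stand 13 mm farther back than shut.
Start: joints at [-1.519, 0.104, 0.097, 1.564, 0, 1.353], TCP at [0.16, -0.578, 0.231] pointing down, gripper open.
Joint ranges: [-2.99, 2.99], [-0.84, 1.86], [-1.1, 1.16], [-1.84, 2.11], [-1.51, 1.56], [-3.14, 3.14]. Speed limits (rad/s): [2.22, 2.22, 2.57, 3.14, 3.14, 3.14].

## Interface

Orientations are given as a unit quaternion [x, y, z, w].
In Python, from station import telemetry, camera, ticket, spotter gives the robot as it stands.
- The arm moves only by the shell command python3 -m inch 'ROWS'. ROWS is JSON, a list of rows, each a list of 3 entries, a list of its own where there are three numbers: the shift along the tool's x, y, z in cm, then the turn, a rotation vector about the tool's x, y, z in degrees, then the opening, from -1 (shut) to 1 (fully open). In form: [[[dx, dy, dz], [wx, wy, wz], fingers], ...]. A call has 1 to 20 rows; each row shifts and turns the pose as measured when the row begins, along the tool's axes as they then stand; what a row does not reach is not made up. A row lasts 1/8 s, in which the tool goes at most 62.5 mm and 10.7 degrees, less where a joint would pass 70% of its speed; a pose out of reach is approached as far as the arm can. A call is refused whole if a number of a shift passes 6.25 or a number of a turn 10.7, either way. A call with a gripper value outside its range is refused whole. The fingers move at their own pace and stop on an object; the grip force is fixed at half the most. Time passes only in rows, so rows that do not move let the fingers close. It gives the time, the measured TCP pose, the force and the opening at its end, in the units of the state.
- telemetry.get_obs(): the state, without advancing time (a new reading comes with each control period).
- camera(name): name is "side" or "top"; returns a dict with "frame" (384x512x3 uint8, blue, green, red), "K" (3x3 intrinsics, pixels), "origin" and "attitude" of the camera in the world. Camera axes: x right, y down, z forward; pixel columns grow to the right and rows downward; lengths in m; the calibration is good to about 2 mm. A picture is of the moment at which its call begins. There is no depth.
- ticket.finish_job(): hands the job in, once; it reports no verdict.
Trained networks look in a picture, given as the dict that the camera call returned (one of the last four; its "shot" number tells which), for a name from the list of things; names that differ only in an ending like _2 or _b are one class to them, and where a whole thing is asked for, a point or a joint stands for the part that bears it (a point fixed in the world has none). Each returns a list of dicts, best first, with "score" (0 to 1); they miss things now and then, are a little off and sometimes report something else, mostly with a low value. They report only what shows in the picture. A call takes as long as a camera call. They do not tell look-alikes from the thing itself.
- spotter.silhouettes(picture, target): "region" (384x512 bool, what is visible of it) and "location" ([column, row] in pixels, amid what is visible of it).
- spotter.spot_point(picture, target): "location" ([column, row] in pixels: a listed point, or the origin of a listed thing).
The state is a dict: "t": time; "joint_positions": joint angles; "qd": joint speeds; "joint_efforts": joint torques, N m; "eef_pos": TCP position; "orientation": TCP orientation; "contact_force": force on the tool from outside, world axes, zero at the start; "torque": the same for the moment, N m; "width": opening from 0.0 (shut) to 1.0 (fully open).
Only numpy, scipy, OpenCV 4.12 (cv2) and the standard library are available. Lean on these libraries where they do the work, as an engineer would, in place of code of your own. Each camera call takes 0.05 s, during which the arm holds its last target.

## Working session

There is one attempt and no reset: what is moved stays moved. The work goes in short steps, Python scripts to look and compute and a shell command to move; the robot and the scene stay as the last step left them, time stands still between calls to the robot, and variables do not carry over. Pictures are saved under pics/ and viewed, and the job is handed in when it is done.

```bash
ls; mkdir -p pics; python3 - <<'E'
from station import telemetry,camera,spotter
import cv2,json
o=telemetry.get_obs();print(o)
for n in("side","top"):
    p=camera(n);cv2.imwrite(f"pics/{n}0.png",p["frame"]);print(n,p["K"],p["origin"],p["attitude"])
    for t in("holddown_hinge","holddown_bar","pawl_tail","pawl_nose","clamp","board"):
        print(t,[(r["location"],round(r["score"],2)) for r in spotter.spot_point(p,t)[:3]])
E
```

```text
pics
{'t': 0.0, 'joint_positions': array([-1.51866308e+00,  1.04686443e-01,  9.65004396e-02,  1.56389376e+00,
        3.33045870e-05,  1.35309980e+00]), 'qd': array([-0.0019434 , -0.00139618, -0.00036195,  0.00011765, -0.00075368,
        0.00165547]), 'joint_efforts': array([ 9.68631434e-05, -5.56932664e+01,  5.03649008e+01,  1.65075593e-02,
       -2.38626644e-04,  2.15296772e-06]), 'eef_pos': array([ 0.1599448, -0.577962 ,  0.230547 ]), 'orientation': array([-0.0950608 ,  0.70113224, -0.70022977,  0.09515931]), 'contact_force': array([-0.47533992,  0.62623311, -0.84960119]), 'torque': array([ 0.0069435 , -0.03147748,  0.01830247]), 'width': 1.0008340646461302}
side [[381.94272452   0.         249.55318033]
 [  0.         381.94272452 195.18695447]
 [  0.           0.           1.        ]] [-0.06754991  0.97191386  0.89144267] [-0.24475983  0.84917615 -0.4509055   0.12520668]
holddown_hinge [([233.8, 225.9], 0.93)]
holddown_bar [([243.6, 182.4], 0.58)]
pawl_tail []
pawl_nose [([232.7, 212.3], 0.52)]
clamp [([233.5, 237.6], 0.65), ([194.7, 254.7], 0.34)]
board [([242.7, 213.8], 0.69), ([277.4, 201.1], 0.58), ([231.7, 188.3], 0.46)]
top [[428.39343015   0.         258.44915998]
 [  0.         428.39343015 197.23809617]
 [  0.           0.           1.        ]] [ 0.38339909 -0.01877821  1.26936727] [-0.70366507  0.70801132 -0.03824833  0.04596188]
holddown_hinge [([204.8, 203.2], 0.76)]
holddown_bar [([243.2, 183.4], 0.6), ([205.6, 199.6], 0.55)]
pawl_tail [([168.3, 215.1], 0.9)]
pawl_nose [([201.9, 201.3], 0.91)]
clamp [([221.7, 201.5], 0.77), ([239.9, 157.2], 0.43), ([198.9, 245.2], 0.32)]
board [([311.0, 210.1], 0.98), ([303.9, 142.1], 0.83), ([251.8, 194.1], 0.81)]
```

```bash
python3 - <<'E'
import cv2
for n in("side","top"):
    i=cv2.imread(f"pics/{n}0.png");cv2.imwrite(f"pics/{n}0c.png",cv2.resize(i[100:300,110:376],None,fx=3,fy=3,interpolation=cv2.INTER_CUBIC))
E
```

```text
(no output)
```

View pics/top0.png

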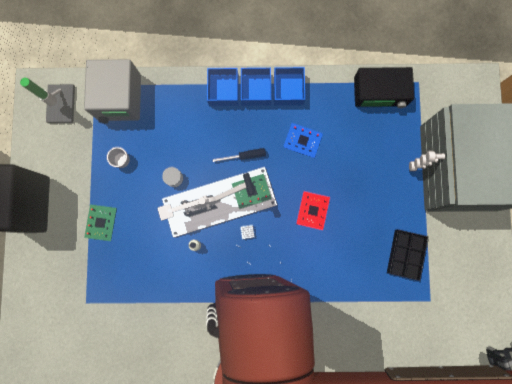

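View pics/side0.png

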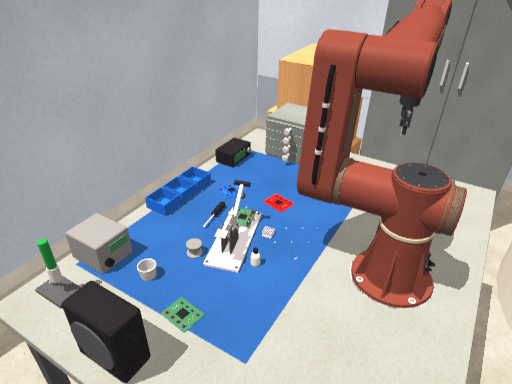

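```bash
ls pics
```

```text
side0.png
side0c.png
top0.png
top0c.png
```

View pics/top0c.png

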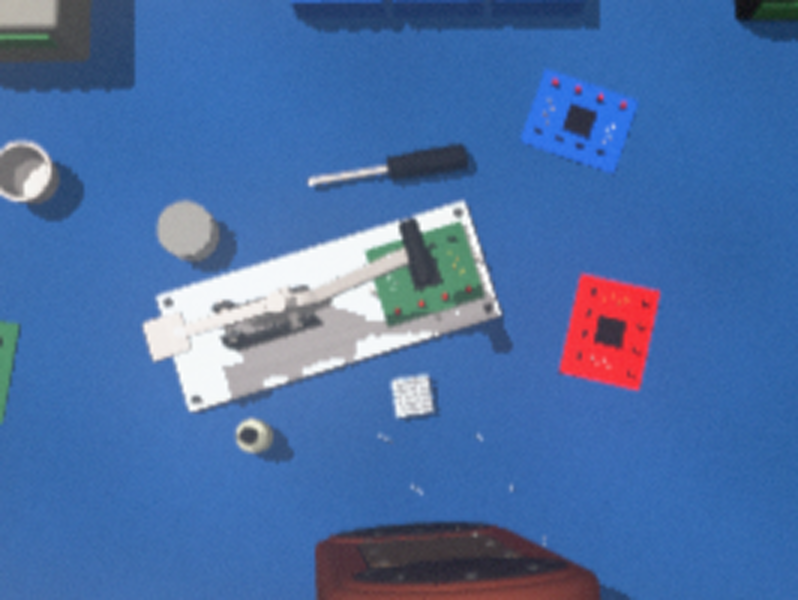

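View pics/side0c.png

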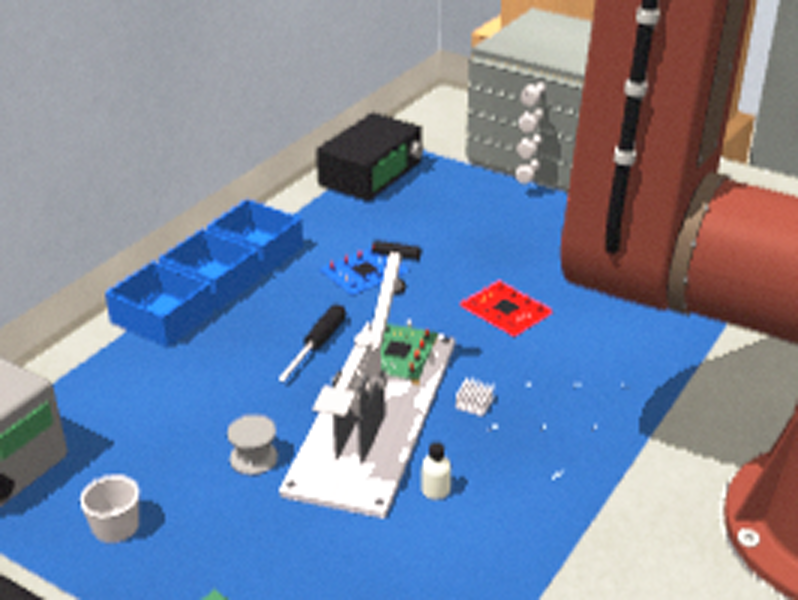

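```bash
cat > h.py <<'E'
import numpy as np, cv2
from scipy.spatial.transform import Rotation as R
def ray(p,uv):
    d=np.linalg.inv(p["K"])@np.array([uv[0],uv[1],1.]); d=R.from_quat(p["attitude"]).as_matrix()@d
    return np.array(p["origin"]),d
def onz(p,uv,z):
    o,d=ray(p,uv); return o+d*(z-o[2])/d[2]
def proj(p,X):
    c=R.from_quat(p["attitude"]).as_matrix().T@(np.array(X)-p["origin"]); q=p["K"]@c; return q[:2]/q[2]
E
python3 - <<'E'
from h import *
from station import camera,spotter
p=camera("top"); s=camera("side")
c=np.array([(160,296),(465,203),(500,315),(190,411)])/3+[110,100]-1/3
C=np.array([onz(p,x,.012) for x in c]);print(C)
print([np.linalg.norm(C[i]-C[i-1]) for i in range(4)])
O=C.mean(0)
ux=(C[0]-C[1]+C[3]-C[2])[:2];h=np.arctan2(ux[1],ux[0]);print("O",O,"head deg",np.degrees(h))
ux=np.array([np.cos(h),np.sin(h)]);uy=np.array([-ux[1],ux[0]])
for n,uv,z in[("tail",(168.3,215.1),.134),("nose",(201.9,201.3),.138),("hinge",(204.8,203.2),.075),("bar",((418/3+110),(252/3+100)),.172),("bar2",(243.2,183.4),.172)]:
    X=onz(p,uv,z);d=(X-O)[:2];print(n,X,"clamp",d@ux,d@uy)
# side check
cs=np.array([(282,492),(386,514),(455,337)])/3+[110,100]
for x in cs: print("side corner",onz(s,x,.012))
for n,uv,z in[("hinge",(233.8,225.9),.075),("nose",(232.7,212.3),.138),("bar",(396/3+110,250/3+100),.172),("tail",(333/3+110,400/3+100),.134)]:
    X=onz(s,uv,z);d=(X-O)[:2];print("side",n,X,d@ux,d@uy)
E
```

```text
[[ 0.5326554   0.27737393  0.012     ]
 [ 0.62363423 -0.02447695  0.012     ]
 [ 0.51156982 -0.05806776  0.012     ]
 [ 0.41933145  0.24561066  0.012     ]]
[np.float64(0.11769122009341929), np.float64(0.3152635361434673), np.float64(0.11699048297073453), np.float64(0.31737753864102525)]
O [0.52179772 0.11010997 0.012     ] head deg 106.83443114315158
tail [0.47312443 0.23354492 0.134     ] clamp 0.13224135052535804 0.010839803515413362
nose [0.50904302 0.14375257 0.138     ] clamp 0.035894721996096064 0.002464972220917644
hinge [0.5106181 0.1445942 0.075    ] clamp 0.036244126346224606 0.0007136497539759698
bar [0.54952357 0.0162763  0.172     ] clamp -0.09784208246132214 0.0006372138151907442
bar2 [0.55120941 0.03216821 0.172     ] clamp -0.08311944098654346 -0.005578786938452558
side corner [0.52541364 0.28497444 0.012     ]
side corner [0.41285032 0.25225307 0.012     ]
side corner [ 0.50934641 -0.0560226   0.012     ]
side hinge [0.50893949 0.1350013  0.075     ] 0.02754846512820254 0.005098500775615205
side nose [0.50719627 0.14238456 0.138     ] 0.03512016927173978 0.004628770770014361
side bar [0.54870312 0.02149793 0.172     ] -0.09260661308932129 -8.971297855225948e-05
side tail [0.48018937 0.24679163 0.134     ] 0.14287433358949106 0.0002412851997104102
```

```bash
cat >> h.py <<'E'
def go(tgt):
    from station import telemetry
    o=telemetry.get_obs();M=R.from_quat(o["orientation"]).as_matrix()
    d=M.T@(np.array(tgt)-o["eef_pos"])*100
    print("t",round(o["t"],3),"q",np.round(o["joint_positions"],2),"pos",np.round(o["eef_pos"],4),"F",np.round(o["contact_force"],1),"w",round(o["width"],2))
    print("tool cm",np.round(d,2)); return M
E
python3 - <<'E'
from h import *
print(go([.45,-.3,.26]).round(3));go([.478,.2405,.18])
E
python3 -m inch '[[[0,0,0],[0,5,0],-1]]'; python3 -c "
from h import *
print(go([.45,-.3,.26]).round(3))"
```

```text
t 0.8 q [-1.52  0.1   0.1   1.56  0.    1.35] pos [ 0.1599 -0.5783  0.2313] F [ 1.2  1.5 -0.4] w 1.0
tool cm [-35.37  -2.87 -19.09]
[[-0.964  0.     0.267]
 [-0.267 -0.    -0.964]
 [-0.    -1.     0.   ]]
t 0.8 q [-1.52  0.1   0.1   1.56  0.    1.35] pos [ 0.1599 -0.5783  0.2313] F [ 1.2  1.5 -0.4] w 1.0
tool cm [-52.48   5.13 -70.44]
t: 0.92
eef_pos: [0.1599, -0.5783, 0.2313]
orientation: [0.064, -0.704, 0.704, -0.064]
contact_force: [-0.2, 0.5, -0.1]
width: 0.817
t 0.925 q [-1.52  0.1   0.1   1.56  0.    1.44] pos [ 0.1599 -0.5783  0.2313] F [-0.2  0.5 -0.1] w 0.82
tool cm [-33.54  -2.87 -22.16]
[[-0.984  0.     0.18 ]
 [-0.18  -0.    -0.984]
 [ 0.    -1.     0.   ]]
```

```bash
python3 -m inch '[[[-4.2,-0.4,-2.8],[0,0,0],-1],[[-4.2,-0.4,-2.8],[0,0,0],-1],[[-4.2,-0.4,-2.8],[0,0,0],-1],[[-4.2,-0.4,-2.8],[0,0,0],-1],[[-4.2,-0.4,-2.8],[0,0,0],-1],[[-4.2,-0.4,-2.8],[0,0,0],-1],[[-4.2,-0.4,-2.8],[0,0,0],-1],[[0,0,0],[0,-10.5,0],-1],[[0,0,0],[0,-10.5,0],-1],[[0,0,0],[0,-10.5,0],-1],[[0,0,0],[0,-10.5,0],-1],[[0,0,0],[0,-10.5,0],-1],[[0,0,0],[0,-10.5,0],-1],[[0,0,0],[0,-10.5,0],-1],[[0,0,0],[0,-10.5,0],-1],[[0,0,0],[0,-10.5,0],-1]]'; python3 -c "
from h import *
print(go([.478,.2405,.25]).round(3))"
```

```text
t: 2.92
eef_pos: [0.4225, -0.3246, 0.261]
orientation: [0.567, -0.421, 0.423, -0.567]
contact_force: [0.5, -0.8, 0.2]
width: 0.003
t 2.925 q [-0.9  -0.1  -0.05  1.61  0.    0.38] pos [ 0.4225 -0.3246  0.261 ] F [ 0.5 -0.8  0.2] w 0.0
tool cm [-52.54   0.98  21.56]
[[ 0.287  0.003  0.958]
 [-0.958 -0.002  0.287]
 [ 0.003 -1.     0.002]]
```

```bash
python3 -m inch '[[[-5,0,2],[0,0,0],-1],[[-5,0,2],[0,0,0],-1],[[-5,0,2],[0,0,0],-1],[[-5,0,2],[0,0,0],-1],[[-5,0,2],[0,0,0],-1],[[-5,0,2],[0,0,0],-1],[[-5,0,2],[0,0,0],-1],[[-5,0,2],[0,0,0],-1],[[-5,0,2],[0,0,0],-1],[[-5,0,2],[0,0,0],-1],[[0,0,0],[0,0,0],-1]]'; python3 - <<'E'
from h import *
from station import camera,spotter
print(go([.478,.2405,.15]).round(3))
for n in("side","top"):
    p=camera(n);i=p["frame"].copy();cv2.imwrite(f"pics/{n}1.png",cv2.resize(i[130:290,130:300],None,fx=3.5,fy=3.5,interpolation=cv2.INTER_CUBIC))
    print(n,proj(p,[.478,.2405,.134]))
E
```

```text
t: 4.3
eef_pos: [0.4699, 0.2282, 0.2603]
orientation: [-0.567, 0.419, -0.425, 0.569]
contact_force: [-0.4, -0.8, -0.1]
width: 0.003
t 4.3 q [ 0.2  -0.13 -0.08  1.61 -0.    1.48] pos [0.4699 0.2282 0.2603] F [-0.4 -0.8 -0.1] w 0.0
tool cm [-1.   11.03  1.06]
[[ 0.289  0.008  0.957]
 [-0.957 -0.003  0.289]
 [ 0.005 -1.     0.007]]
side [222.7661941 232.4689961]
top [165.73094298 213.29031569]
```

View pics/side1.png

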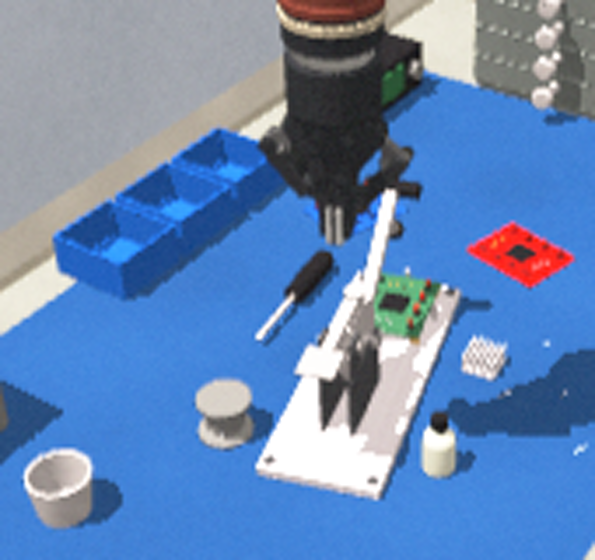

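```bash
python3 -m inch '[[[-0.5,5,0.5],[0,0,0],-1],[[-0.5,4.5,0.5],[0,0,0],-1],[[0,1,0],[0,0,0],-1],[[0,1,0],[0,0,0],-1],[[0,0,0],[0,0,0],-1]]'; python3 - <<'E'
from h import *
go([.478,.2405,.117])
E
```

```text
t: 5.03
eef_pos: [0.481, 0.2325, 0.1468]
orientation: [-0.563, 0.42, -0.429, 0.567]
contact_force: [-0.0, -0.8, 0.4]
width: 0.002
t 5.025 q [ 0.21 -0.11 -0.27  1.4  -0.01  1.5 ] pos [0.481  0.2325 0.1468] F [-0.  -0.8  0.4] w 0.0
tool cm [-0.88  2.97 -0.1 ]
```

```bash
python3 -m inch '[[[-0.8,0.5,0],[0,0,0],-1],[[0,0.5,0],[0,0,0],-1],[[0,0.5,0],[0,0,0],-1],[[0,0.5,0],[0,0,0],-1],[[0,0.4,0],[0,0,0],-1],[[0,0.4,0],[0,0,0],-1],[[0,0,0],[0,0,0],-1]]'; python3 - <<'E'
from h import *
from station import camera
go([.478,.2405,.117])
p=camera("side");cv2.imwrite("pics/side2.png",cv2.resize(p["frame"][160:290,160:300],None,fx=4,fy=4,interpolation=cv2.INTER_CUBIC))
E
```

```text
t: 5.9
eef_pos: [0.4807, 0.242, 0.1206]
orientation: [-0.562, 0.419, -0.43, 0.57]
contact_force: [0.8, 0.4, 0.7]
width: 0.002
t 5.9 q [ 0.23 -0.1  -0.31  1.34 -0.    1.51] pos [0.4807 0.242  0.1206] F [0.8 0.4 0.7] w 0.0
tool cm [ 0.07  0.36 -0.31]
```

View pics/side2.png

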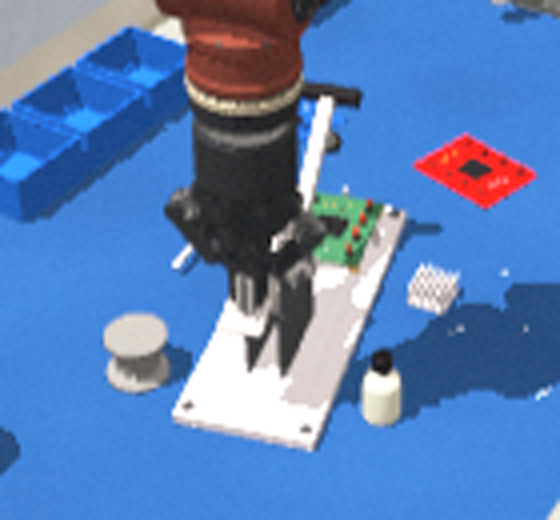

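```bash
python3 -m inch '[[[0,0.3,-0.2],[0,0,0],-1],[[0,0.3,-0.1],[0,0,0],-1],[[0,0.3,0],[0,0,0],-1]]';python3 -m inch '[[[0,0.3,0],[0,0,0],-1],[[0,0.3,0],[0,0,0],-1]]'
```

```text
t: 6.32
eef_pos: [0.4814, 0.242, 0.119]
orientation: [-0.559, 0.416, -0.432, 0.572]
contact_force: [-14.1, -0.7, 27.3]
width: -0.001
t: 6.58
eef_pos: [0.4814, 0.242, 0.119]
orientation: [-0.558, 0.416, -0.433, 0.573]
contact_force: [-13.7, -0.8, 25.5]
width: -0.001
```

```bash
python3 -m inch '[[[0,-2,0],[0,0,0],-1],[[0,-4,0],[0,0,0],-1],[[0,-5,0],[0,0,0],-1],[[0,-4,0],[0,0,0],-1]]'; python3 - <<'E'
from h import *
from station import camera,spotter
go([.549,.0195,.21])
p=camera("side");cv2.imwrite("pics/side3.png",cv2.resize(p["frame"][160:290,160:300],None,fx=4,fy=4,interpolation=cv2.INTER_CUBIC))
for t in("holddown_bar","pawl_tail","pawl_nose"): print(t,[(r["location"],r["score"]) for r in spotter.spot_point(p,t)[:2]])
for z in(.138,.154):print(z,proj(p,[.508,.143,z]))
E
```

```text
t: 7.08
eef_pos: [0.4745, 0.2396, 0.2694]
orientation: [-0.561, 0.417, -0.433, 0.57]
contact_force: [1.1, -0.2, 0.5]
width: 0.005
t 7.075 q [ 0.23 -0.12 -0.06  1.61 -0.01  1.51] pos [0.4745 0.2396 0.2694] F [ 1.1 -0.2  0.5] w 0.01
tool cm [23.15  6.21  0.87]
holddown_bar [([334.5, 183.9], 0.72), ([244.6, 183.6], 0.68)]
pawl_tail [([222.8, 236.9], 0.6)]
pawl_nose [([230.8, 208.1], 0.82)]
0.138 [232.39267122 212.31577614]
0.154 [232.30858989 208.3887388 ]
```

View pics/side3.png

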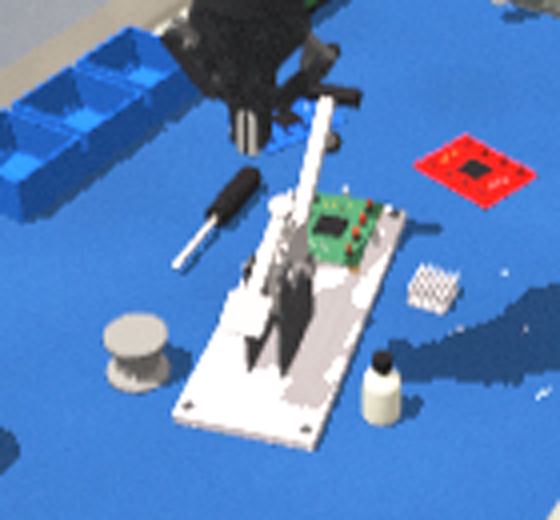

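```bash
python3 -m inch '[[[4.7,0,0.2],[0,0,0],-1],[[4.7,0,0.2],[0,0,0],-1],[[4.7,0,0.2],[0,0,0],-1],[[4.7,0,0.2],[0,0,0],-1],[[4.6,0,0.2],[0,0,0],-1],[[0,3.5,0],[0,0,0],-1],[[0,0,0],[0,0,0],-1]]'; python3 - <<'E'
from h import *
from station import camera,spotter
print(go([.549,.0195,.19]).round(3))
for n in("side","top"):
    p=camera(n);cv2.imwrite(f"pics/{n}4.png",cv2.resize(p["frame"][140:270,160:300],None,fx=4,fy=4,interpolation=cv2.INTER_CUBIC))
    print(proj(p,[.549,.0195,.172]),[(r["location"],r["score"]) for r in spotter.spot_point(p,"holddown_bar")[:2]])
E
```

```text
t: 8.15
eef_pos: [0.5476, 0.0097, 0.2213]
orientation: [-0.565, 0.421, -0.428, 0.566]
contact_force: [0.0, 0.1, 0.6]
width: -0.001
t 8.15 q [-0.22 -0.07 -0.1   1.53 -0.    1.07] pos [0.5476 0.0097 0.2213] F [0.  0.1 0.6] w -0.0
tool cm [-0.92  3.12  0.38]
[[ 0.279  0.008  0.96 ]
 [-0.96  -0.004  0.279]
 [ 0.006 -1.     0.007]]
[242.23741028 183.05215223] [([244.0, 180.3], 0.54), ([230.5, 225.9], 0.44)]
[248.08972165 184.20880725] [([169.3, 212.5], 0.48), ([195.6, 202.5], 0.2)]
```

View pics/side4.png

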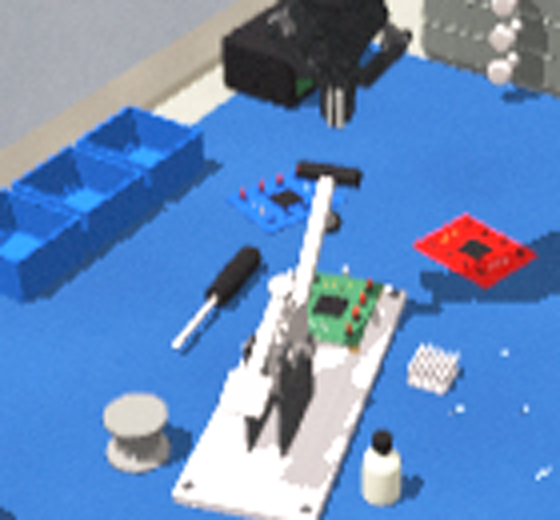

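```bash
python3 -m inch '[[[-0.9,1.5,0.4],[0,0,0],-1],[[0,1.5,0],[0,0,0],-1],[[0,0.5,0],[0,0,0],-1],[[0,0.5,0],[0,0,0],-1]]';  python3 -m inch '[[[0.3,0.5,0],[0,0,0],-1],[[0.3,0.5,0],[0,0,0],-1],[[0.3,0.5,0],[0,0,0],-1],[[0.3,0.5,0],[0,0,0],-1]]'; python3 - <<'E'
from h import *
from station import camera,spotter
go([.549,.0195,.172])
for n in("side",):
    p=camera(n);cv2.imwrite(f"pics/{n}5.png",cv2.resize(p["frame"][140:270,160:300],None,fx=4,fy=4,interpolation=cv2.INTER_CUBIC))
E
```

```text
t: 8.85
eef_pos: [0.5528, 0.0219, 0.1858]
orientation: [-0.564, 0.416, -0.43, 0.569]
contact_force: [-0.5, 0.2, 0.2]
width: -0.002
t: 9.35
eef_pos: [0.5571, 0.0086, 0.1658]
orientation: [-0.564, 0.416, -0.431, 0.568]
contact_force: [-2.5, 0.0, 3.0]
width: 0.001
t 9.35 q [-0.22 -0.06 -0.19  1.42 -0.    1.07] pos [0.5571 0.0086 0.1658] F [-2.5  0.   3. ] w 0.0
tool cm [-1.27 -0.65 -0.45]
```

View pics/side5.png

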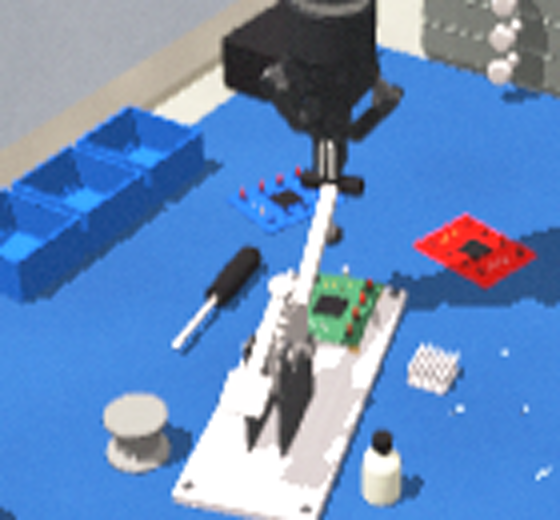

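```bash
python3 -m inch '[[[0.3,0.6,-0.1],[0,0,0],-1],[[0.3,0.6,-0.1],[0,0,0],-1],[[0.25,0.6,-0.1],[0,0,0],-1],[[0.25,0.6,0],[0,0,0],-1],[[0.2,0.6,0],[0,0,0],-1],[[0.2,0.6,0],[0,0,0],-1],[[0.15,0.6,0],[0,0,0],-1],[[0.15,0.6,0],[0,0,0],-1]]'; python3 - <<'E'
from h import *
from station import camera,spotter
o=go([.556,-.013,.084])
for n in("side",):
    p=camera(n);cv2.imwrite(f"pics/{n}6.png",cv2.resize(p["frame"][140:270,160:300],None,fx=4,fy=4,interpolation=cv2.INTER_CUBIC))
E
```

```text
t: 10.4
eef_pos: [0.5621, -0.0121, 0.1149]
orientation: [-0.564, 0.415, -0.432, 0.569]
contact_force: [0.5, -1.2, 2.9]
width: -0.001
t 10.4 q [-0.25 -0.03 -0.25  1.32 -0.    1.03] pos [ 0.5621 -0.0121  0.1149] F [ 0.5 -1.2  2.9] w -0.0
tool cm [-0.13  3.08 -0.67]
```

View pics/side6.png

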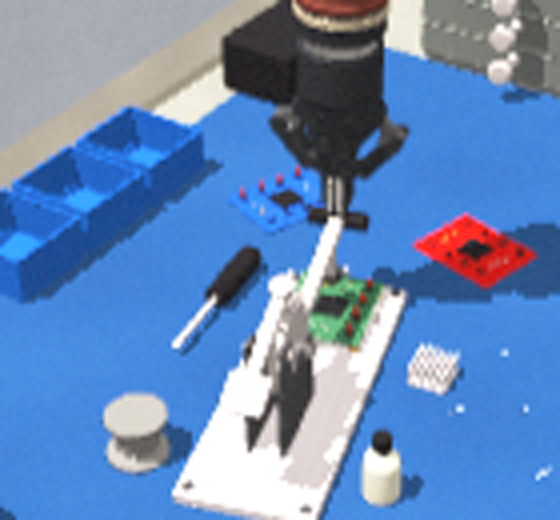

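```bash
python3 -m inch '[[[0,0.6,-0.1],[0,0,0],-1],[[0,0.6,-0.1],[0,0,0],-1],[[0,0.6,0],[0,0,0],-1],[[0,0.6,0],[0,0,0],-1],[[0,0.5,0],[0,0,0],-1]]';python3 -m inch '[[[0,0.4,0],[0,0,0],-1],[[0,0.3,0],[0,0,0],-1]]'
```

```text
t: 11.08
eef_pos: [0.5603, -0.0127, 0.0831]
orientation: [-0.564, 0.415, -0.432, 0.569]
contact_force: [-2.9, -0.7, 22.4]
width: -0.004
t: 11.32
eef_pos: [0.5609, -0.0127, 0.0826]
orientation: [-0.564, 0.414, -0.432, 0.569]
contact_force: [-17.1, 2.1, 33.8]
width: 0.004
```

```bash
python3 -m inch '[[[0,-1,0],[0,0,0],-1],[[0,-4,0],[0,0,0],-1],[[0,-5,0],[0,0,0],-1],[[0,-5,0],[0,0,0],-1],[[0,0,0],[0,0,0],-1]]'; python3 - <<'E'
from h import *
from station import camera,spotter
o=go([.508,.143,.2])
for n in("side","top"):
    p=camera(n);cv2.imwrite(f"pics/{n}7.png",cv2.resize(p["frame"][140:270,150:290],None,fx=4,fy=4,interpolation=cv2.INTER_CUBIC))
    for t,z in(("pawl_nose",.154),("pawl_tail",.117),("holddown_bar",.075)):
        print(n,t,[(r["location"],round(r["score"],2),onz(p,r["location"],z).round(4)) for r in spotter.spot_point(p,t)[:2]])
    print(proj(p,[.508,.143,.154]),"bar exp",proj(p,[.557,-.012,.075]))
E
```

```text
t: 11.95
eef_pos: [0.5551, -0.0095, 0.2348]
orientation: [-0.564, 0.416, -0.43, 0.569]
contact_force: [0.8, 0.4, 0.1]
width: 0.001
t 11.95 q [-0.25 -0.06 -0.06  1.55 -0.    1.03] pos [ 0.5551 -0.0095  0.2348] F [0.8 0.4 0.1] w 0.0
tool cm [-16.     3.3   -0.25]
side pawl_nose [([229.5, 214.0], 0.66, array([0.4985, 0.173 , 0.154 ]))]
side pawl_tail [([223.8, 237.3], 0.79, array([0.4741, 0.2414, 0.117 ]))]
side holddown_bar [([244.8, 198.7], 0.8, array([ 0.5646, -0.022 ,  0.075 ]))]
[232.30858989 208.3887388 ] bar exp [245.08636441 200.61935153]
top pawl_nose [([196.2, 199.9], 0.83, array([0.5111, 0.1565, 0.154 ]))]
top pawl_tail [([172.3, 214.5], 0.84, array([0.476 , 0.2265, 0.117 ]))]
top holddown_bar []
[201.31445409 201.02589378] bar exp [260.4774728  186.45241474]
```

View pics/side7.png

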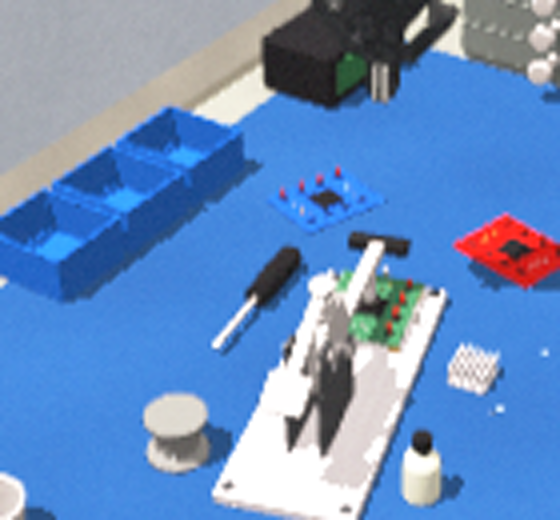

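View pics/top7.png

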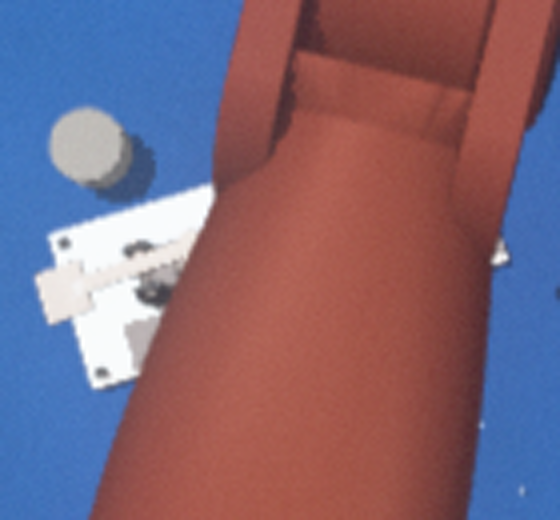

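```bash
python3 - <<'E'
from h import *
from station import camera
p=camera("side")
print(onz(p,(230,210.75),.154),onz(p,(230,210),.154))
i=p["frame"][185:235,205:260];cv2.imwrite("pics/s8.png",cv2.resize(i,None,fx=11,fy=11,interpolation=cv2.INTER_CUBIC))
t=cv2.imread("pics/top0.png")[180:230,180:235];cv2.imwrite("pics/t8.png",cv2.resize(t,None,fx=11,fy=11,interpolation=cv2.INTER_CUBIC))
E
```

```text
[0.5070474 0.1577519 0.154    ] [0.50935461 0.15437426 0.154     ]
```

View pics/s8.png

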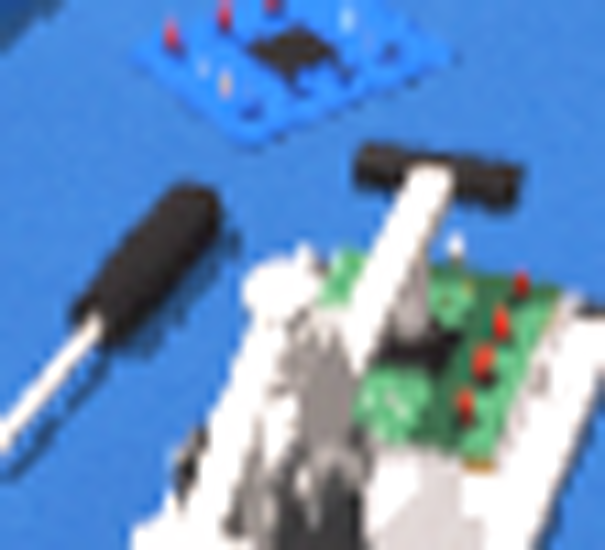

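View pics/t8.png

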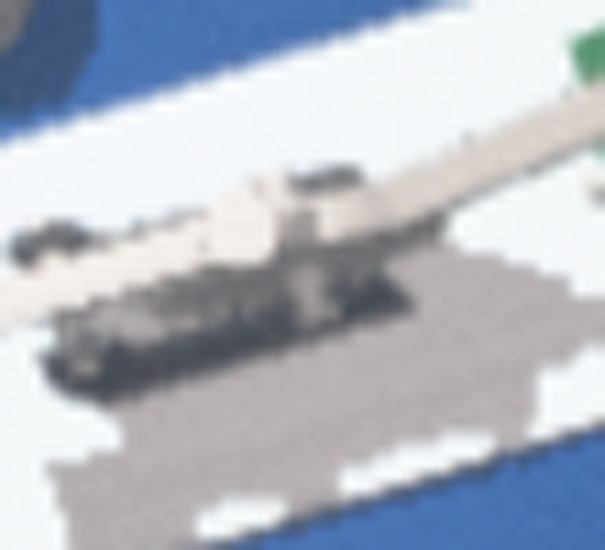

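```bash
python3 -m inch '[[[-4.2,0,0],[0,0,0],-1],[[-4.2,0,0],[0,0,0],-1],[[-4.2,0,0],[0,0,0],-1],[[-3.6,0,0],[0,0,0],-1],[[0,3,0],[0,0,0],-1],[[0,2,0],[0,0,0],-1],[[0,0.5,0],[0,0,0],-1],[[0,0,0],[0,0,0],-1]]'; python3 - <<'E'
from h import *
from station import camera
go([.509,.146,.150])
p=camera("side")
i=p["frame"][175:235,205:260];cv2.imwrite("pics/s9.png",cv2.resize(i,None,fx=10,fy=10,interpolation=cv2.INTER_CUBIC))
E
```

```text
t: 13.4
eef_pos: [0.5061, 0.1497, 0.1703]
orientation: [-0.565, 0.42, -0.428, 0.567]
contact_force: [-0.6, -0.1, 0.9]
width: 0.0
t 13.4 q [ 0.04 -0.13 -0.25  1.44 -0.    1.33] pos [0.5061 0.1497 0.1703] F [-0.6 -0.1  0.9] w 0.0
tool cm [0.43 2.04 0.16]
```

View pics/s9.png

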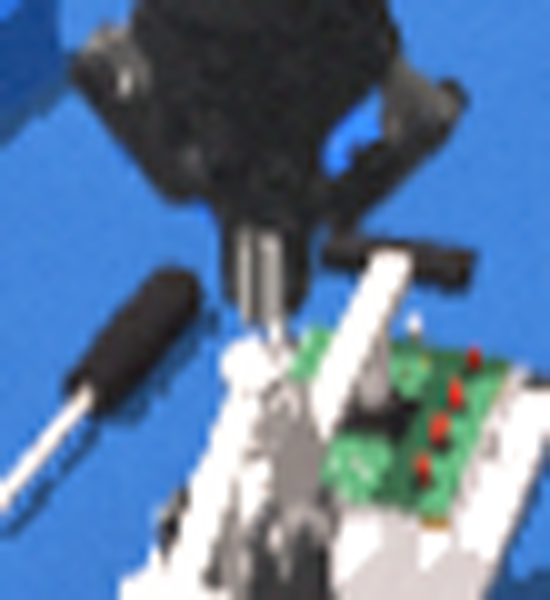

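```bash
python3 -m inch '[[[0.3,0.5,0.1],[0,0,0],-1],[[0,0.5,0],[0,0,0],-1],[[0,0.5,0],[0,0,0],-1],[[0,0.5,0],[0,0,0],-1]]';python3 -m inch '[[[0,0.5,0],[0,0,0],-1],[[0,0.5,0],[0,0,0],-1],[[0,0.5,0],[0,0,0],-1]]'
```

```text
t: 13.95
eef_pos: [0.5104, 0.1456, 0.152]
orientation: [-0.564, 0.419, -0.43, 0.568]
contact_force: [0.0, -4.8, 5.9]
width: 0.001
t: 14.32
eef_pos: [0.5118, 0.1446, 0.1374]
orientation: [-0.564, 0.418, -0.431, 0.567]
contact_force: [-0.7, -6.5, 23.3]
width: 0.004
```

```bash
python3 -m inch '[[[0,0.3,-0.2],[0,0,0],-1],[[0,0.3,0],[0,0,0],-1]]';python3 -m inch '[[[0,-2,0],[0,0,0],-1],[[0,-4,0],[0,0,0],-1],[[-5,-4,0],[0,0,0],-1],[[-5,0,0],[0,0,0],-1],[[-5,0,0],[0,0,0],-1],[[0,0,0],[0,0,0],-1]]'; python3 - <<'E'
from h import *
from station import camera,spotter
go([.509,.146,.150])
for n in("side","top"):
    p=camera(n)
    for t in("pawl_nose","pawl_tail","holddown_bar"):print(n,t,[(r["location"],round(r["score"],2)) for r in spotter.spot_point(p,t)[:2]])
    print("nose eng",proj(p,[.508,.143,.138]),"tail eng",proj(p,[.478,.2405,.134]),"bar down",proj(p,[.557,-.012,.075]))
    cv2.imwrite(f"pics/{n}10.png",cv2.resize(p["frame"][150:280,150:290],None,fx=4,fy=4,interpolation=cv2.INTER_CUBIC))
E
```

```text
t: 14.58
eef_pos: [0.5124, 0.1445, 0.1372]
orientation: [-0.562, 0.415, -0.433, 0.569]
contact_force: [-14.0, -4.1, 30.2]
width: -0.003
t: 15.32
eef_pos: [0.4647, 0.2941, 0.2346]
orientation: [-0.561, 0.418, -0.431, 0.57]
contact_force: [0.6, -1.0, 0.3]
width: 0.002
t 15.325 q [ 0.33 -0.07 -0.07  1.55 -0.01  1.62] pos [0.4647 0.2941 0.2346] F [ 0.6 -1.   0.3] w 0.0
tool cm [15.4   8.56 -0.06]
side pawl_nose [([233.5, 210.4], 0.78)]
side pawl_tail [([221.1, 232.2], 0.74)]
side holddown_bar [([247.9, 202.5], 0.6)]
nose eng [232.39267122 212.31577614] tail eng [222.7661941 232.4689961] bar down [245.08636441 200.61935153]
top pawl_nose [([201.9, 200.1], 0.89)]
top pawl_tail [([168.4, 212.9], 0.7)]
top holddown_bar [([260.1, 185.9], 0.84), ([120.5, 158.4], 0.52)]
nose eng [202.17843659 201.6877849 ] tail eng [165.73094298 213.29031569] bar down [260.4774728  186.45241474]
```

View pics/side10.png

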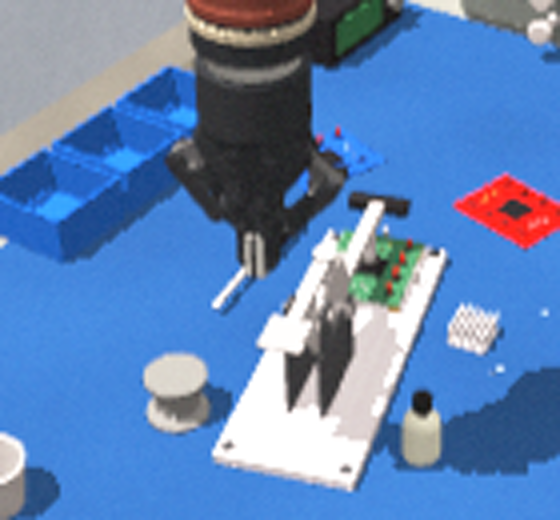

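View pics/top10.png

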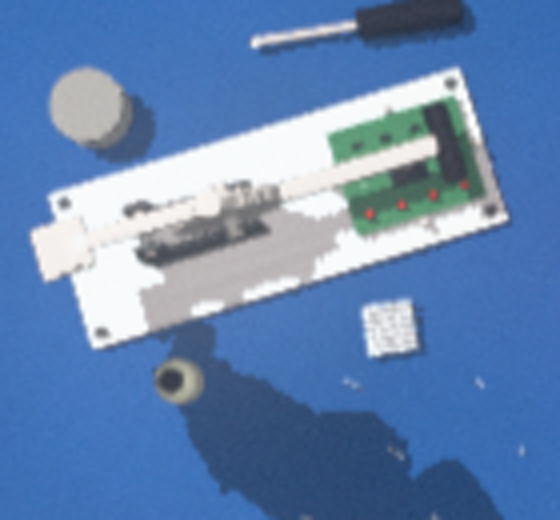

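```bash
python3 - <<'E'
from h import *
from station import camera
a=cv2.imread("pics/side0.png");p=camera("side");b=p["frame"]
f=lambda i:cv2.resize(i[198:250,205:255],None,fx=8,fy=8,interpolation=cv2.INTER_CUBIC)
cv2.imwrite("pics/cmp.png",np.hstack([f(a),f(b)])[:600,:800])
E
```

```text
(no output)
```

View pics/cmp.png

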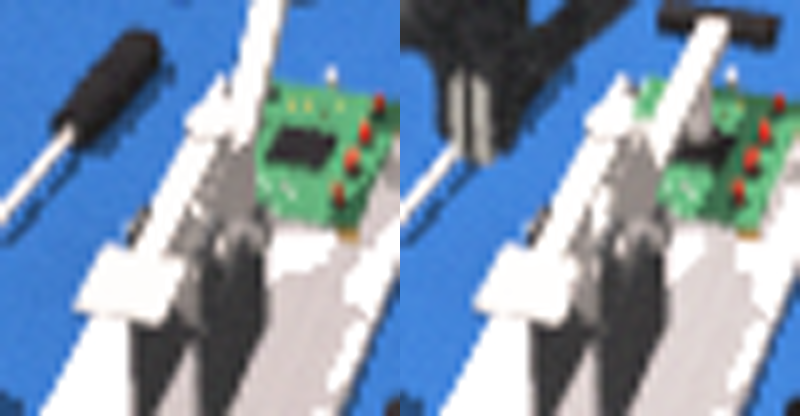

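The side-by-side shows the pawl's tail and nose at the same pixels as at the start, so the pawl is engaged. The arm is level with its foot on the chip, and the board hasn't moved. Nothing is touching the robot, so I'm handing in.

```bash
python3 -c "
from station import ticket
print(ticket.finish_job())"
```

```text
the job is handed in; nothing more can be done
None
```

The arm is down on the board and locked, and I handed the job in at about 15.5 s of the 48 s allowed. I did it in the order asked, with the fingers shut throughout: tail pressed to its stop, cross bar pushed down along its arc, then nose stud pressed fully down.

**Final checks:**
- **Bar:** pushed to its stop, with the fingertip at 83 mm against 84 mm expected for the bar's top. In both pictures it sits within about 1 px of where it should be when fully down.
- **Pawl:** the nose stopped at 137 mm against 138 mm expected when engaged. The tail and nose show at the same pixels as in the starting picture.
- **Board and loose things:** in the pictures, the board, spool, bottle, screwdriver and heat sink look unmoved.
- **Forces:** the highest reading at the end of a move was about 38 N at the wrist, on the bar's stop, with only the fingertips in contact.

**Disagreements:**
- **Spotter points:** they were a few pixels off in places, for example bar and nose by 2–3 px in the last side view. I relied on my own pixel measurements, projection and contact heights instead.
- **Tail stop:** at the stop the fingertip read 119 mm, not the nominal 117 mm, probably from touching the tilted plate with its edge. I confirmed the pawl was free from the raised nose.

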